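# Free the large cover of the mould-curing unit

### The arm

A 6-joint arm with a two-finger parallel gripper is mounted at the origin on the work surface. World frame = base frame: x ahead of the robot, y to its left, z up, the work surface at z = 0. Lengths are in m, angles in rad, forces in N, time in s.
With the tool pointing down it reaches from about 0.375 to 0.9 m from the base axis. Payload 3.1 kg.
Tool frame: the origin (TCP) lies midway between the tips of the shut fingers; the grasp point (between the pads) lies 19 mm behind it (r.grasp_offset is the distance from the TCP to the grasp point, in m); z points along the fingers, y is the line along which they close (so a half turn about z gives the same grasp; the last joint's range is limited). The gripper opens to 87 mm and grips with 3 to 60 N. Pads are 19 mm wide; open, the fingers measure 117 mm over their backs; the gripper's body (75 mm by 190 mm) begins 51 mm behind the grasp point.
Start: joints at [-0.178, 0.527, 1.433, -0, 1.181, -0.178], TCP at [0.625, 0, 0.223] pointing down, gripper open.
Joint ranges: [-3.08, 3.08], [-0.75, 2.2], [0.22, 2.44], [-1.43, 4.57], [0, 2.65], [-2.85, 2.85]. Speed limits (rad/s): [2.79, 2.79, 3.14, 3.14, 3.14, 3.14].

### API

Orientations are given as a rotation vector (axis times angle).
In Python, from cell import r gives the robot as it stands. The module is installed in compiled form; this text tells all that it offers.
- The arm moves only by the tool send_rows, never from a script. Its argument "increments" is a list of rows, each a list of 7 numbers: the shift along the world's x, y, z scaled (see below), then the turn, a rotation vector about the world's x, y, z scaled (see below), then the closure, from 0 (fully open) to 1 (shut). A call has 1 to 8 rows; each row is the pose to reach, as a shift and turn from the pose commanded when the call began, turning the shorter way round; what a row does not reach only later rows make up. The controller multiplies each number of a shift by 1 m and each number of a turn by pi rad. A row lasts 1/12 s, in which the tool goes at most 41.7 mm and 7.16 degrees, less where a joint would pass 70% of its speed; a pose out of reach is approached as far as the arm can. A call with a number of a shift or a turn outside -1 to 1 is refused whole. A call with a gripper value outside its range is refused whole. The fingers move at their own pace and stop on an object; "force" is the grip in N (left out, the last holds). Time passes only in rows, so rows that repeat a pose let the fingers close. It gives the time, the measured TCP pose, the force, the opening and the grip force at its end, in the units of the state.
- r.observe(): the state, without advancing time (a new reading comes with each control period).
- r.camera(name): name is "scene" or "side" or "wrist"; returns a dict with "img" (400x640x3 uint8, red, green, blue), "vertical_fov" (degrees; the focal length in pixels is half the picture's height over the tangent of half this angle, whatever the lens; pixels are square), "cx", "cy" (the principal point, pixels), "pose" (4x4, takes a point from camera to world coordinates); the wrist camera has in their place "T_tool_cam" (4x4, takes a point from camera to tool coordinates, whose origin is the TCP and whose axes are the flange's). Camera axes: x right, y down, z forward; pixel columns grow to the right and rows downward; lengths in m; the calibration is good to about 2 mm. A picture is of the moment at which its call begins: read the wrist's pose just before it. There is no depth.
- r.sign_off(): hands the job in; it is judged then, once.
Trained networks look in a picture, given as the dict that the camera call returned (one of the last four; its "shot" number tells which), for a name from the list of things; names that differ only in an ending like _2 or _b are one class to them, and where a whole thing is asked for, a point or a joint stands for the part that bears it (a point fixed in the world has none). Each returns a list of dicts, best first, with "score" (0 to 1); they miss things now and then, are a little off and sometimes report something else, mostly with a low value. They report only what shows in the picture. A call takes as long as a camera call. They do not tell look-alikes from the thing itself.
- r.spot_in(picture, target): "location" ([row, column] in pixels, amid what is visible of it).
The state is a dict: "t": time; "joint_positions": joint angles; "dq": joint speeds; "effort": joint torques, N m; "ee_pos": TCP position; "ee_rot": TCP orientation; "contact_force": force on the tool from outside, world axes, zero at the start; "ft_torque": the same for the moment, N m; "width": opening from 0.0 (shut) to 1.0 (fully open); "finger_force": force on a finger pad.
Only numpy, scipy, OpenCV 4.12 (cv2) and the standard library are available. Lean on these libraries where they do the work, as an engineer would, in place of code of your own. Each camera call takes 0.05 s, during which the arm holds its last target. There are 200 camera calls.

### The job

Take the screwdriver from its wooden stand and, with its blade in the slot, turn the fastener on the larger of the curing unit's two covers a quarter turn anticlockwise (seen from above) to its stop, so that the cover is free. Leave the fastener on the smaller cover as it is, and stand the screwdriver back upright in the hole of its stand, guard resting on the wood, and let go.

Things in the scene. Friction and masses are not known exactly. Their poses are not given: they have to be found in the camera images.
- driver_grip (a point): Centre of the screwdriver's black square handle (28 x 28 mm, 60 mm long, half above and half below this point), upright in its stand at the start. Flats face along x and y, z points up. A round guard 54 mm across, 6 mm thick, has its underside 36 mm below this point; then a 10 mm shank. Mass about 130 g.
- driver_tip (a point): Middle of the end edge of the screwdriver's flat steel blade, 106 mm below driver_grip on the same axis, with the same axes. The blade is 24 mm wide along x and 4 mm thick along y.
- stand_hole0 (a point): Centre of the mouth of the round vertical through hole, 36 mm across, in the stand, a fixed wooden block 90 x 90 mm and 85 mm tall (this point lies on its top face). With the screwdriver home its guard rests on this face and its tip is 70 mm below this point.
- large_fastener_top (a point): Centre of the top of the round slotted steel head, 48 mm across, 16 mm proud of the larger cover (170 x 140 mm, aluminium, on the fixed white curing unit 210 x 340 x 70 mm), 89 mm above the table. The slot runs across the head along x and turns with it: 14 mm deep, 20 mm wide at the top narrowing to 10 mm for the lowest 4 mm. z up.
- large_fastener (a joint): Angle of the larger cover's fastener: 0 locked (slot across the cover's 170 mm side), growing anticlockwise seen from above to a hard stop at 1.57 rad (slot along that side: cover free). Starts at 0 to 0.2, turns against friction of about 0.1 N m and stays where it is left. The blade has about 0.25 rad of play in the slot.
- small_fastener (a joint): Angle of the like fastener on the smaller cover (100 x 75 mm), beside the larger one on the unit's top, left or right of it; starts near 0 (locked) and is to be left so.
Things that resemble listed ones, but are neither listed nor needed, are in the scene too. What is shaped like the part that bears stand_hole0 but red is not meant.

How it is judged:
By the outcome, as a careful person would: the job done as asked, in the order asked, and still so for the second after the job is handed in, with the robot touching nothing.
It also fails if it takes over 45 s, if anything falls off the work surface, if the arm or the gripper's body presses on something with over 40 N, if the wrist force passes 120 N, or if a joint passes its speed limit or range.

## Working session

There is one attempt and no reset: what is moved stays moved. The work goes in short steps, Python scripts to look and compute and a tool call to move; the robot and the scene stay as the last step left them, time stands still between calls to the robot, and variables do not carry over. Pictures are saved under pics/ and viewed, at most 12 in all, crops included, and the job is handed in when it is done.

Besides the shell and the picture viewer there is one more tool, called as name(argument=value, ...) on one line, values as JSON. send_rows: Moves the arm, as the interface text tells. Its arguments: {"type":"object","properties":{"increments":{"type":"array"},"force":{"type":"number"}},"required":["increments"]}

```bash
mkdir -p pics; cat > h.py <<'E'
import numpy as np, cv2
from cell import r
from scipy.spatial.transform import Rotation as R
def snap(name,fn=None):
    s=r.observe(); c=r.camera(name)
    if 'pose' in c: T=np.array(c['pose'])
    else:
        W=np.eye(4); W[:3,:3]=R.from_rotvec(s['ee_rot']).as_matrix(); W[:3,3]=s['ee_pos']
        T=W@np.array(c['T_tool_cam'])
    c['T']=T; c['f']=200/np.tan(np.radians(c['vertical_fov'])/2)
    if fn: cv2.imwrite('pics/'+fn,c['img'][:,:,::-1])
    return c
def ray(c,rc):
    d=np.array([(rc[1]-c['cx'])/c['f'],(rc[0]-c['cy'])/c['f'],1]); return c['T'][:3,3],c['T'][:3,:3]@d
def atz(c,rc,z):
    o,d=ray(c,rc); return o+d*(z-o[2])/d[2]
def proj(c,p):
    q=c['T'][:3,:3].T@(np.array(p)-c['T'][:3,3]); return [c['cy']+c['f']*q[1]/q[2],c['cx']+c['f']*q[0]/q[2]]
E
python3 - <<'E'
from h import *
np.set_printoptions(precision=4,suppress=True)
print(r.observe())
Z=dict(driver_grip=.121,stand_hole0=.085,large_fastener_top=.089,large_fastener=.085,small_fastener=.085)
for n in ['scene','side','wrist']:
    c=snap(n,n+'0.png'); print(n,c['T'],c['f'],c['cx'],c['cy'])
    for k,z in Z.items():
        for h in r.spot_in(c,k): print(k,h['score'],h['location'],atz(c,h['location'],z))
ims=[cv2.imread(f'pics/{n}0.png') for n in ['scene','side','wrist']]
E
```

```text
{'t': 0.0, 'joint_positions': array([-0.1785,  0.5285,  1.4339, -0.    ,  1.1814, -0.1785]), 'dq': array([ 0.0003,  0.0013,  0.0009,  0.    , -0.0009, -0.0009]), 'effort': array([ -0.0005, -44.0045, -17.6594,   0.0633,   0.0583,  -0.0002]), 'ee_pos': array([0.6243, 0.0001, 0.2216]), 'ee_rot': array([-2.2202, -2.2202,  0.0019]), 'contact_force': array([-0.7432,  0.2232,  0.6912]), 'ft_torque': array([ 0.0042, -0.0174,  0.0026]), 'finger_force': 0.0, 'width': 0.9998901200852087}
scene [[ 0.0811  0.627  -0.7748  1.1808]
 [ 0.9967 -0.0427  0.0697 -0.0133]
 [ 0.0106 -0.7778 -0.6284  0.6412]
 [ 0.      0.      0.      1.    ]] 445.78321878126104 317.1783711974835 197.64566434252143
driver_grip 0.86 [197.6, 426.9] [0.5532 0.2486 0.121 ]
stand_hole0 0.88 [174.4, 415.8] [0.4307 0.2645 0.085 ]
stand_hole0 0.7 [228.9, 417.1] [0.5983 0.2238 0.085 ]
large_fastener_top 0.74 [204.7, 240.0] [ 0.5114 -0.1023  0.089 ]
large_fastener 0.86 [203.6, 238.6] [ 0.503  -0.1058  0.085 ]
small_fastener 0.57 [223.0, 149.1] [ 0.5481 -0.2669  0.085 ]
small_fastener 0.32 [206.8, 240.6] [ 0.513  -0.1014  0.085 ]
sid
[... 178 characters left out ...]
6 201.34301104185863
driver_grip 0.82 [149.6, 317.7] [0.5408 0.2322 0.121 ]
stand_hole0 0.85 [181.5, 321.4] [0.5247 0.155  0.085 ]
stand_hole0 0.75 [179.5, 247.9] [0.3819 0.2086 0.085 ]
large_fastener_top 0.56 [268.1, 361.6] [ 0.4982 -0.12    0.089 ]
large_fastener 0.63 [268.7, 363.2] [ 0.5019 -0.1178  0.085 ]
small_fastener 0.94 [344.1, 445.4] [ 0.5427 -0.2704  0.085 ]
wrist [[ 1.     -0.0009 -0.0009  0.6241]
 [-0.0012 -0.9554 -0.2954  0.0817]
 [-0.0006  0.2954 -0.9554  0.3851]
 [ 0.      0.      0.      1.    ]] 317.5656255238098 323.7208547208511 200.51935794830047
large_fastener_top 0.41 [266.6, 197.1] [ 0.4917 -0.0819  0.089 ]
large_fastener 0.37 [269.2, 197.0] [ 0.4894 -0.0872  0.085 ]
```

View pics/scene0.png

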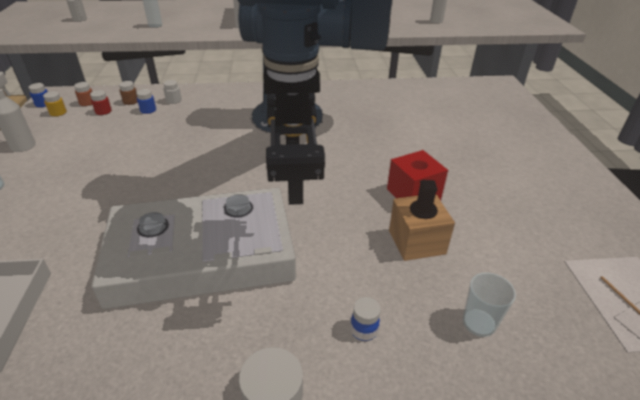

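View pics/side0.png

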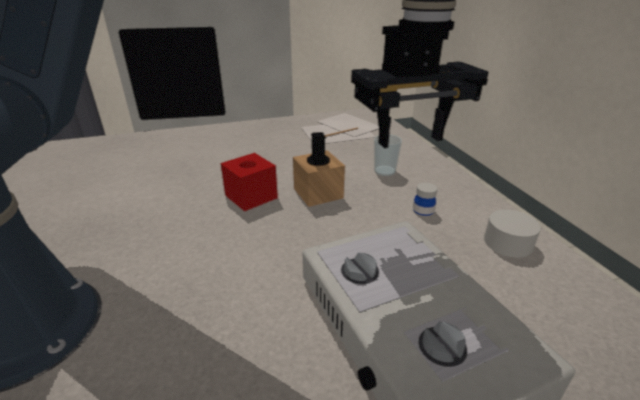

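The scene shows the wooden stand with the driver at about (420,215), the red look-alike behind it, and the unit with its large-cover fastener at (238,205) and the small one at (150,223). I'll look at the large fastener from close by first, then at the driver.

send_rows(increments=[[-0.12,-0.11,0.03,0,0,0,0],[-0.12,-0.11,0.03,0,0,0,0],[-0.12,-0.11,0.03,0,0,0,0],[-0.12,-0.11,0.03,0,0,0,0],[-0.12,-0.11,0.03,0,0,0,0],[-0.12,-0.11,0.03,0,0,0,0],[-0.12,-0.11,0.03,0,0,0,0]])

```text
t: 1.48
ee_pos: [0.5055, -0.1101, 0.2529]
ee_rot: [2.222, 2.22, 0.002]
contact_force: [-0.2, 0.3, 0.1]
width: 1.001
finger_force: 0.0
```

```bash
python3 - <<'E'
from h import *
np.set_printoptions(precision=4,suppress=True)
c=snap('wrist','w1.png')
for k,z in dict(large_fastener_top=.089,large_fastener=.085,small_fastener=.085).items():
    for h in r.spot_in(c,k): print(k,h['score'],h['location'],atz(c,h['location'],z))
E
```

```text
large_fastener_top 0.59 [177.6, 318.9] [ 0.4995 -0.1042  0.089 ]
large_fastener 0.84 [179.2, 318.1] [ 0.4986 -0.1068  0.085 ]
small_fastener 0.71 [316.1, 354.6] [ 0.5421 -0.2792  0.085 ]
```

View pics/w1.png

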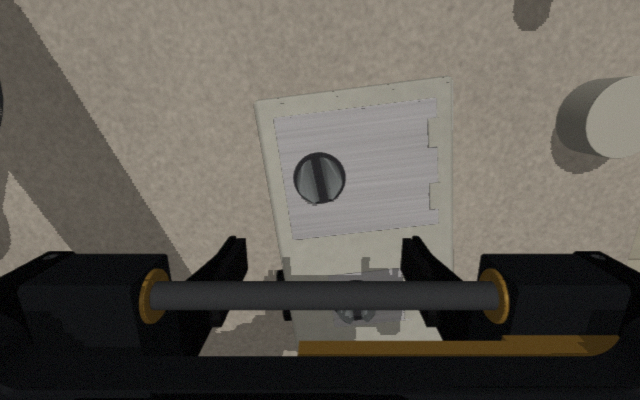

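send_rows(increments=[[0.045,0.35,0.03,0,0,0,0],[0.045,0.35,0.03,0,0,0,0],[0.045,0.35,0.03,0,0,0,0],[0.045,0.35,0.03,0,0,0,0],[0.045,0.35,0.03,0,0,0,0],[0.045,0.35,0.03,0,0,0,0],[0.045,0.35,0.03,0,0,0,0],[0.045,0.35,0.03,0,0,0,0]])

```text
t: 2.35
ee_pos: [0.5471, 0.2228, 0.2805]
ee_rot: [-2.219, -2.224, 0.001]
contact_force: [0.9, -0.5, -0.3]
width: 1.001
finger_force: 0.0
```

send_rows(increments=[[0,0,0,0,0,0,0],[0,0,0,0,0,0,0],[0,0,0,0,0,0,0]])

```text
t: 2.6
ee_pos: [0.5468, 0.22, 0.28]
ee_rot: [-2.219, -2.224, 0.003]
contact_force: [0.0, -0.6, 0.1]
width: 1.002
finger_force: 0.0
```

```bash
python3 - <<'E'
from h import *
np.set_printoptions(precision=4,suppress=True)
print(r.observe()['ee_pos'])
c=snap('wrist','w2.png')
for k,z in dict(driver_grip=.121,stand_hole0=.085).items():
    for h in r.spot_in(c,k): print(k,h['score'],h['location'],atz(c,h['location'],z))
E
```

```text
[0.5468 0.22   0.28  ]
driver_grip 0.71 [152.6, 324.4] [0.546  0.2529 0.121 ]
stand_hole0 0.81 [125.8, 325.8] [0.5475 0.2769 0.085 ]
stand_hole0 0.74 [116.0, 191.1] [0.4007 0.2871 0.085 ]
```

View pics/w2.png

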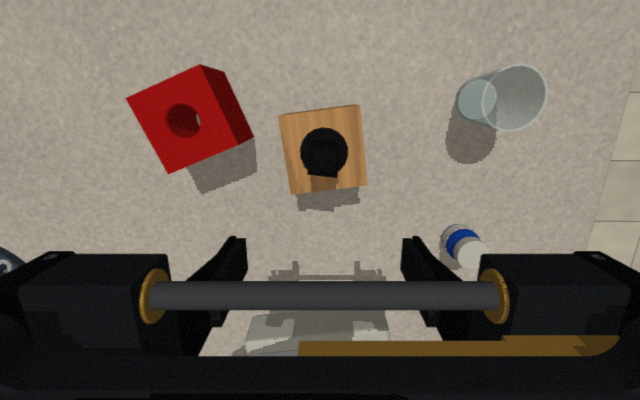

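Wrist picture 1: the fastener is at (319,178), with its slot (dark stripe) near image-vertical, about 105° from x. Picture 2: the stand is at (323,150), yawed about 8°, and the driver's guard is at (324,152). I'll enlarge it to get the handle's yaw.

```bash
python3 - <<'E'
import cv2,numpy as np
a=cv2.imread('pics/w2.png')[90:210,265:385].astype(float)
b=cv2.imread('pics/w1.png')[90:260,240:450].astype(float)
a=255*(np.clip(a/255,0,1))**.4; b=255*(b/255)**.7
a=cv2.resize(a.astype('uint8'),(400,400),interpolation=cv2.INTER_CUBIC);b=cv2.resize(b.astype('uint8'),(400,324),interpolation=cv2.INTER_CUBIC)
o=np.zeros((400,800,3),'uint8');o[:,:400]=a;o[:324,400:]=b
cv2.imwrite('pics/c1.png',o)
E
```

```text
(no output)
```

View pics/c1.png

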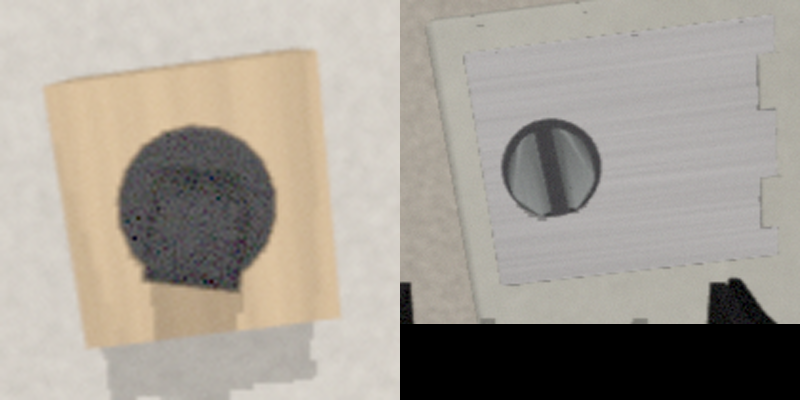

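The crop shows the guard disc at crop (197,204) and the handle's near edge running (143,280)–(240,292). So the handle is yawed about -7°.

```bash
python3 - <<'E'
from h import *
np.set_printoptions(precision=4,suppress=True)
c=snap('wrist')
f=lambda x,y:(y/3.333+90,x/3.333+265)
g=lambda x,y:(y/1.905+90,x/1.905+240)
print(atz(c,f(197,204),.091))
p,q=atz(c,f(143,281),.151),atz(c,f(240,293),.151);print(p,q,np.linalg.norm(p-q),np.degrees(np.arctan2(*(q-p)[1::-1])),(p+q)/2)
L=[(46,86),(318,50),(340,318),(88,347)]
P=[atz(c,f(*v),.085) for v in L];print(np.array(P),np.mean(P,0))
for a,b in zip(P,P[1:]): print(np.degrees(np.arctan2(*(b-a)[1::-1])))
# unit picture (pose then: x .505-> settled?)
c['T']=c['T'].copy(); c['T'][:3,3]+=np.array([.505,-.110,.252])-r.observe()['ee_pos']
print('fast',atz(c,g(551,168),.087))
M=[(65,53),(373,16),(377,254),(99,285)]
P=[atz(c,g(*v),.073) for v in M];print(np.array(P))
for a,b in zip(P,P[1:]+P[:1]): print(np.degrees(np.arctan2(*(b-a)[1::-1])),np.linalg.norm(b-a))
s=[atz(c,g(543,122),.08),atz(c,g(559,212),.08)];d=s[0]-s[1];print('slot',s,np.degrees(np.arctan2(d[1],d[0])))
E
```

```text
[0.5463 0.248  0.091 ]
[0.5311 0.2353 0.151 ] [0.5584 0.2317 0.151 ] 0.02756291859411931 -7.349384349447108 [0.5448 0.2335 0.151 ]
[[0.497  0.2858 0.085 ]
 [0.5856 0.2969 0.085 ]
 [0.596  0.2073 0.085 ]
 [0.5078 0.197  0.085 ]] [0.5466 0.2468 0.085 ]
7.09605861580847
-83.32489609539815
-173.33136642483936
fast [ 0.7204 -0.1054  0.087 ]
[[ 0.4521 -0.0436  0.073 ]
 [ 0.6184 -0.0248  0.073 ]
 [ 0.6347 -0.1617  0.073 ]
 [ 0.4662 -0.1817  0.073 ]]
6.444594884577698 0.1673950814379034
-83.2049940412964 0.13780691218183944
-173.22345543561417 0.1697076872829167
95.83901125781529 0.138795302984189
slot [array([ 0.7156, -0.081 ,  0.08  ]), array([ 0.7345, -0.1332,  0.08  ])] 109.87686612440565
```

send_rows(increments=[[0,0.0275,-0.03,0,0,-0.0406,0],[0,0.0275,-0.06,0,0,-0.0406,0],[0,0.0275,-0.09,0,0,-0.0406,0],[0,0.0275,-0.12,0,0,-0.0406,0],[0,0.0275,-0.14,0,0,-0.0406,0],[0,0.0275,-0.16,0,0,-0.0406,0],[0,0.0275,-0.176,0,0,-0.0406,0],[0,0.0275,-0.176,0,0,-0.0406,0]])

```text
t: 3.47
ee_pos: [0.5451, 0.2449, 0.1015]
ee_rot: [-2.358, -2.071, 0.01]
contact_force: [-0.6, 0.0, -0.1]
width: 0.999
finger_force: 0.0
```

send_rows(increments=[[0,0,0,0,0,0,0.4],[0,0,0,0,0,0,0.8],[0,0,0,0,0,0,1],[0,0,0,0,0,0,1],[0,0,0,0,0,0,1],[0,0,0,0,0,0,1],[0,0,0,0,0,0,1],[0,0,0,0,0,0,1]], force=45)

```text
t: 4.13
ee_pos: [0.5474, 0.2471, 0.105]
ee_rot: [2.358, 2.075, 0.001]
contact_force: [0.9, -0.5, -0.6]
width: 0.481
finger_force: 0.0
```

send_rows(increments=[[0,0,0,0,0,0,1],[0,0,0,0,0,0,1],[0,0,0,0,0,0,1],[0,0,0,0,0,0,1],[0,0,0,0,0,0,1],[0,0,0,0,0,0,1]])

```text
t: 4.63
ee_pos: [0.5472, 0.247, 0.1047]
ee_rot: [-2.358, -2.075, 0.0]
contact_force: [-0.5, -0.4, 0.1]
width: 0.321
finger_force: 45.0
```

Gripped, with the opening at 28 mm. Lifting and turning toward the slot heading.

send_rows(increments=[[0,0,0.015,0,0,0,1],[0,0,0.035,0,0,0,1],[0,0,0.06,0,0,0,1],[0,0,0.085,0,0,0,1],[0,0,0.11,0,0,0,1],[0,0,0.14,0,0,0,1],[0,0,0.15,0,0,0,1],[0,0,0.15,0,0,0,1]])

```text
t: 5.3
ee_pos: [0.5493, 0.2474, 0.2577]
ee_rot: [2.356, 2.073, 0.01]
contact_force: [0.2, -0.8, -1.7]
width: 0.317
finger_force: 45.0
```

```bash
python3 - <<'E'
from h import *
np.set_printoptions(precision=4,suppress=True)
s=r.observe();print(s['ee_pos'],s['ee_rot'],s['contact_force'])
tip=s['ee_pos']-[0,0,.0897]
o=np.zeros((600,800,3),'uint8')
for i,n in enumerate(['scene','side']):
    c=snap(n); p=proj(c,tip);print(n,p,[(h['score'],h['location']) for h in r.spot_in(c,'driver_tip')])
    y,x=int(p[0]),int(p[1]); a=c['img'][y-60:y+40,x-65:x+65,::-1]
    a=(255*(a/255.)**.6).astype('uint8'); o[:300,i*400:i*400+390]=cv2.resize(a,(390,300),interpolation=cv2.INTER_CUBIC)
cv2.imwrite('pics/c2.png',o[:300])
E
```

```text
[0.5493 0.2474 0.2577] [2.356  2.0732 0.0097] [ 0.2141 -0.7981 -1.7011]
scene [np.float64(176.02593242652964), np.float64(429.97398102255727)] [(0.8, [145.6, 432.7])]
side [np.float64(126.22090383513364), np.float64(319.3199055902948)] [(0.82, [88.6, 317.7])]
```

View pics/c2.png

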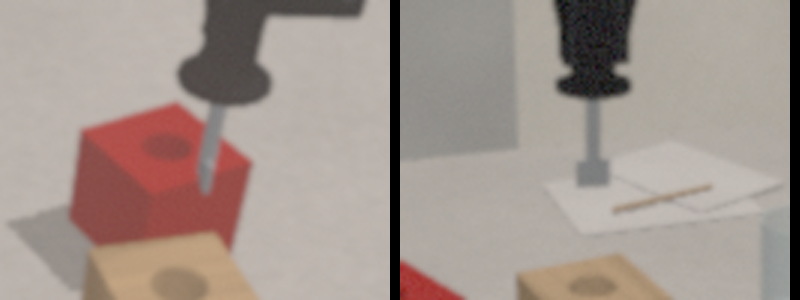

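Both views show the driver hanging upright, with the blade wide along about -7°: broad in the side view, edge-on in the scene view. Next I go over the fastener, turning it to -80°.

send_rows(increments=[[-0.048,-0.351,0.03,0,0,-0.404,1],[-0.048,-0.351,0.03,0,0,-0.404,1],[-0.048,-0.351,0.03,0,0,-0.404,1],[-0.048,-0.351,0.03,0,0,-0.404,1],[-0.048,-0.351,0.03,0,0,-0.404,1],[-0.048,-0.351,0.03,0,0,-0.404,1],[-0.048,-0.351,0.03,0,0,-0.404,1],[-0.048,-0.351,0.03,0,0,-0.404,1]])

```text
t: 6.17
ee_pos: [0.5007, -0.0836, 0.2812]
ee_rot: [-3.065, -0.681, 0.005]
contact_force: [0.3, -0.3, -1.5]
width: 0.32
finger_force: 45.0
```

```bash
python3 - <<'E'
from h import *
s=r.observe();print(s['ee_pos'],s['ee_rot'],s['joint_positions'],s['dq'])
m=R.from_rotvec(s['ee_rot']).as_matrix();print(np.degrees(np.arctan2(m[1,1],m[0,1])))
E
```

```text
[ 0.50070524 -0.08358859  0.28116758] [-3.06465576 -0.68063841  0.0049926 ] [-3.85890745e-01  2.99755554e-01  1.64515225e+00  5.59313022e-05
  1.20058643e+00  7.47793751e-01] [-0.98247617 -0.04638557 -0.0633188   0.00243619  0.09077136  0.51592446]
-64.95671918535561
```

send_rows(increments=[[0,0,-0.03,0,0,-0.0856,1],[0,0,-0.06,0,0,-0.0856,1],[0,0,-0.075,0,0,-0.0856,1],[0,0,-0.075,0,0,-0.0856,1],[0,0,-0.075,0,0,-0.0856,1],[0,0,-0.075,0,0,-0.0856,1]])

```text
t: 6.67
ee_pos: [0.5028, -0.0821, 0.208]
ee_rot: [3.129, 0.275, 0.0]
contact_force: [0.2, 0.3, -1.8]
width: 0.321
finger_force: 45.0
```

```bash
cat > look.py <<'E'
from h import *
import sys
np.set_printoptions(precision=4,suppress=True)
s=r.observe();m=R.from_rotvec(s['ee_rot']).as_matrix()
print(s['ee_pos'],'yaw',np.degrees(np.arctan2(m[1,1],m[0,1])),'zaxis',m[:,2],s['contact_force'],s['ft_torque'])
P=lambda d:s['ee_pos']+m[:,2]*d
o=np.zeros((400,800,3),'uint8')
for i,n in enumerate(['scene','side']):
    c=snap(n); t=proj(c,P(.0897)); y,x=int(t[0]),int(t[1])-0
    k=3
    f=lambda p:np.round([(p[1]-x+65)*k+i*400,(p[0]-y+75)*k],1)
    print(n,'tip',f(t),'guardunder',f(proj(c,P(.0197))),'fast',f(proj(c,[.4995,-.104,.089])))
    for nm in ['driver_tip','large_fastener_top']: print(nm,[(h['score'],f(h['location'])) for h in r.spot_in(c,nm)])
    a=c['img'][y-75:y+55,x-65:x+65,::-1]; a=(255*(a/255.)**.6).astype('uint8')
    a=cv2.resize(a,None,fx=k,fy=k,interpolation=cv2.INTER_CUBIC); o[:a.shape[0],i*400:i*400+a.shape[1]]=a
cv2.imwrite('pics/'+sys.argv[1],o)
E
python3 look.py c3.png
```

```text
[ 0.5028 -0.0821  0.208 ] yaw -79.95150920723509 zaxis [ 0.0002 -0.0001 -1.    ] [ 0.2271  0.2726 -1.8269] [ 0.0216  0.1029 -0.0162]
scene tip [196.2 226.6] guardunder [186.3 134.8] fast [166.3 260.5]
driver_tip [(0.87, array([184.8, 125.1]))]
large_fastener_top [(0.82, array([167.1, 267. ]))]
side tip [597.4 226.8] guardunder [604.9 107.3] fast [604.8 300.3]
driver_tip [(0.66, array([602.8,  97.2]))]
large_fastener_top [(0.89, array([615.1, 325.2]))]
```

View pics/c3.png

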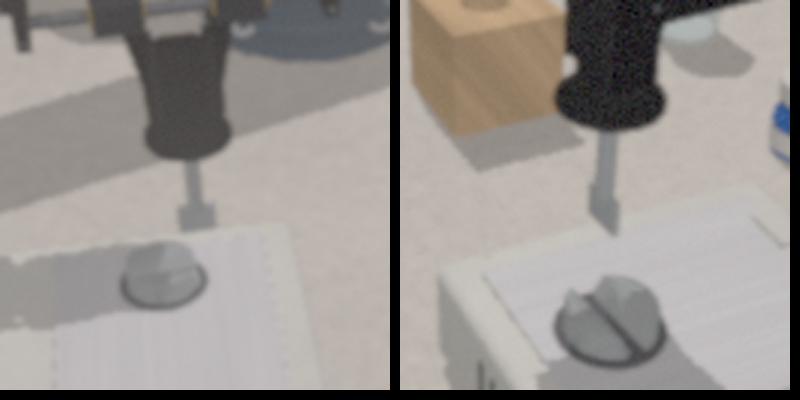

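Both views show the blade upright behind and above the head. Relative to the head it has to go about 3 mm in -x and 23 mm in -y. I'll align, then lower it carefully.

send_rows(increments=[[-0.003,-0.012,0,0,0,0,1],[-0.003,-0.023,0,0,0,0,1],[-0.003,-0.023,0,0,0,0,1],[-0.003,-0.023,-0.01,0,0,0,1],[-0.003,-0.023,-0.02,0,0,0,1],[-0.003,-0.023,-0.027,0,0,0,1],[-0.003,-0.023,-0.027,0,0,0,1]])

```text
t: 7.55
ee_pos: [0.4983, -0.1052, 0.1795]
ee_rot: [-3.128, -0.272, 0.004]
contact_force: [-1.0, -0.0, -0.9]
width: 0.321
finger_force: 45.0
```

send_rows(increments=[[0,0,-0.004,0,0,0,1],[0,0,-0.008,0,0,0,1],[0,0,-0.011,0,0,0,1],[0,0,-0.011,0,0,0,1],[0,0,-0.011,0,0,0,1]])

```text
t: 7.97
ee_pos: [0.4993, -0.105, 0.1699]
ee_rot: [-3.13, -0.274, 0.0]
contact_force: [0.9, -0.3, -1.4]
width: 0.321
finger_force: 45.0
```

```bash
python3 look.py c4.png
```

```text
[ 0.4993 -0.105   0.1699] yaw -80.00135344658135 zaxis [-0.0001  0.0001 -1.    ] [ 0.9062 -0.2774 -1.373 ] [0.0357 0.1199 0.02  ]
scene tip [196.  225.8] guardunder [184.9 139.2] fast [196.3 215.5]
driver_tip [(0.86, array([180.3, 130.2]))]
large_fastener_top [(0.53, array([183.3, 225. ]))]
side tip [595.3 225.2] guardunder [603.3 111.6] fast [595.8 210.3]
driver_tip [(0.85, array([593.2, 106.5]))]
large_fastener_top [(0.94, array([612.1, 237.3]))]
```

View pics/c4.png

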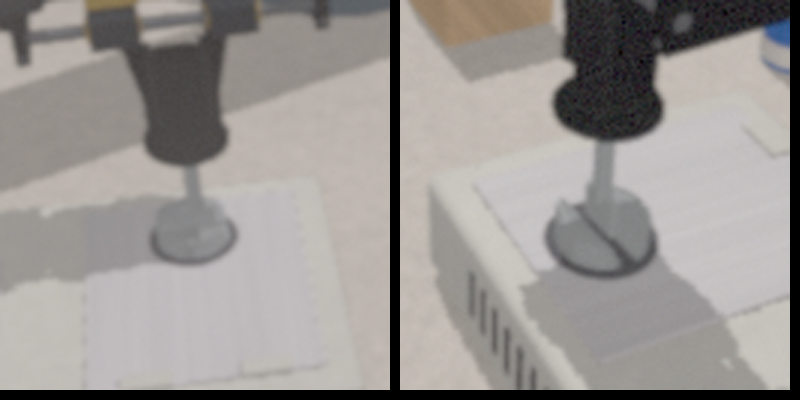

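The blade is in the slot with no contact force. I'll lower it 3.5 mm more and start turning.

send_rows(increments=[[0,0,-0.0035,0,0,0,1],[0,0,-0.0035,0,0,0,1],[0,0,-0.0035,0,0,0.03,1],[0,0,-0.0035,0,0,0.06,1],[0,0,-0.0035,0,0,0.09,1],[0,0,-0.0035,0,0,0.12,1],[0,0,-0.0035,0,0,0.15,1],[0,0,-0.0035,0,0,0.15,1]])

```text
t: 8.93
ee_pos: [0.4986, -0.1054, 0.1662]
ee_rot: [-2.978, -0.999, 0.003]
contact_force: [-1.3, -1.4, -0.9]
width: 0.316
finger_force: 45.0
```

```bash
cat > st.py <<'E'
from h import *
np.set_printoptions(precision=4,suppress=True)
s=r.observe();m=R.from_rotvec(s['ee_rot']).as_matrix()
print(s['ee_pos'],'yaw',np.degrees(np.arctan2(m[1,1],m[0,1])),'zaxis',m[:,2],s['contact_force'],s['ft_torque'])
E
python3 st.py
```

```text
[ 0.4986 -0.1054  0.1662] yaw -52.904901761893925 zaxis [-0.0019 -0.0004 -1.    ] [-1.3095 -1.3569 -0.9064] [-0.4386  0.4776 -0.1196]
```

Moment about z is about -0.12 N m, so the fastener is turning. I'll continue.

send_rows(increments=[[0,0,0,0,0,0.035,1],[0,0,0,0,0,0.07,1],[0,0,0,0,0,0.105,1],[0,0,0,0,0,0.14,1],[0,0,0,0,0,0.175,1],[0,0,0,0,0,0.21,1],[0,0,0,0,0,0.245,1],[0,0,0,0,0,0.27,1]])

```text
t: 9.6
ee_pos: [0.4978, -0.1073, 0.1662]
ee_rot: [2.3, 2.139, -0.009]
contact_force: [-4.2, -7.5, -0.4]
width: 0.319
finger_force: 45.0
```

send_rows(increments=[[0,0,0,0,0,0.025,1],[0,0,0,0,0,0.05,1],[0,0,0,0,0,0.07,1],[0,0,0,0,0,0.09,1],[0,0,0,0,0,0.1,1],[0,0,0,0,0,0.1,1]])

```text
t: 10.1
ee_pos: [0.498, -0.1081, 0.1663]
ee_rot: [1.941, 2.469, -0.011]
contact_force: [-3.5, -8.6, -0.9]
width: 0.32
finger_force: 45.0
```

```bash
python3 st.py
```

```text
[ 0.498  -0.1081  0.1663] yaw 13.657851429240544 zaxis [-0.0035 -0.0061 -1.    ] [-3.5292 -8.6486 -0.9062] [-2.2627  1.1448 -0.1033]
```

send_rows(increments=[[-0.001,-0.003,0,0,0,0.01,1],[-0.001,-0.003,0,0,0,0.02,1],[-0.001,-0.003,0,0,0,0.03,1],[-0.001,-0.003,0,0,0,0.03,1]])

```text
t: 10.43
ee_pos: [0.4977, -0.1092, 0.1662]
ee_rot: [1.826, 2.557, -0.004]
contact_force: [-2.4, -4.7, -1.3]
width: 0.32
finger_force: 45.0
```

```bash
python3 st.py
```

```text
[ 0.4977 -0.1092  0.1662] yaw 18.93025328727333 zaxis [-0.0015 -0.0021 -1.    ] [-2.4396 -4.7103 -1.3111] [-1.1537  0.5799 -0.1015]
```

send_rows(increments=[[0,0,0,0,0,0.01,1],[0,0,0,0,0,0.02,1],[0,0,0,0,0,0.02,1]])

```text
t: 10.68
ee_pos: [0.4978, -0.1093, 0.1663]
ee_rot: [1.744, 2.613, -0.004]
contact_force: [-2.3, -5.2, -1.8]
width: 0.325
finger_force: 45.0
```

```bash
python3 st.py
```

```text
[ 0.4978 -0.1093  0.1663] yaw 22.55576096071882 zaxis [-0.0014 -0.0025 -1.    ] [-2.2799 -5.1724 -1.7511] [-1.2096  0.6184 -0.0542]
```

send_rows(increments=[[0,0,0,0,0,0.01,1],[0,0,0,0,0,0.02,1],[0,0,0,0,0,0.03,1],[0,0,0,0,0,0.03,1]])

```text
t: 11.02
ee_pos: [0.4979, -0.1095, 0.1662]
ee_rot: [1.619, 2.691, -0.005]
contact_force: [-2.5, -5.1, -2.7]
width: 0.32
finger_force: 45.0
```

```bash
python3 st.py; python3 look.py c5.png
```

```text
[ 0.4979 -0.1095  0.1662] yaw 27.928843419140655 zaxis [-0.0011 -0.0028 -1.    ] [-2.5235 -5.0944 -2.7466] [-1.3375  0.6136 -0.2266]
[ 0.4979 -0.1095  0.1662] yaw 27.928843419140655 zaxis [-0.0011 -0.0028 -1.    ] [-2.5235 -5.0944 -2.7466] [-1.3375  0.6136 -0.2266]
scene tip [195.4 225.9] guardunder [184.2 139.8] fast [202.3 212.5]
driver_tip [(0.86, array([175.8, 147.3]))]
large_fastener_top [(0.69, array([198.3, 223.2]))]
side tip [595.8 225.4] guardunder [603.8 111.8] fast [595.8 198.3]
driver_tip [(0.71, array([611.5, 108.9]))]
large_fastener_top [(0.91, array([606.7, 231.3]))]
```

View pics/c5.png

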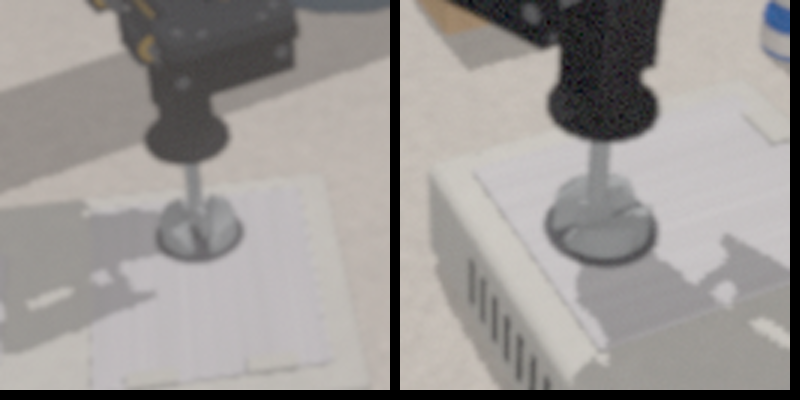

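The slot is now nearly along the cover's long side, and torque is rising. I'll press on a little to make sure of the stop.

send_rows(increments=[[0,0.002,0,0,0,0.01,1],[0,0.002,0,0,0,0.02,1],[0,0.002,0,0,0,0.02,1]])

```text
t: 11.57
ee_pos: [0.498, -0.1086, 0.1663]
ee_rot: [1.533, 2.74, -0.008]
contact_force: [-3.6, -7.4, -2.6]
width: 0.316
finger_force: 45.0
```

```bash
python3 st.py
```

```text
[ 0.498  -0.1086  0.1663] yaw 31.533643859177154 zaxis [-0.0009 -0.005  -1.    ] [-3.6154 -7.4104 -2.5563] [-2.1331  0.6464 -0.429 ]
```

send_rows(increments=[[0,0,0,0,0,0.01,1],[0,0,0,0,0,0.02,1],[0,0,0,0,0,0.02,1]])

```text
t: 11.82
ee_pos: [0.4981, -0.1086, 0.1663]
ee_rot: [1.45, 2.785, -0.006]
contact_force: [-2.7, -7.7, -2.3]
width: 0.319
finger_force: 45.2
```

```bash
python3 st.py
```

```text
[ 0.4981 -0.1086  0.1663] yaw 35.005950576854765 zaxis [-0.0005 -0.0043 -1.    ] [-2.7159 -7.6866 -2.3159] [-2.0713  0.7264 -0.8053]
```

Torque is 0.8 N m with no easing, so it's at the stop. I'll back off within the play and lift out.

send_rows(increments=[[0,-0.001,0,0,0,-0.04,1],[0,-0.002,0,0,0,-0.07,1],[0,-0.002,0,0,0,-0.1,1],[0,-0.002,0,0,0,-0.1,1]])

```text
t: 12.15
ee_pos: [0.4988, -0.1083, 0.1665]
ee_rot: [1.869, 2.524, 0.001]
contact_force: [-0.1, -0.7, -1.1]
width: 0.322
finger_force: 45.0
```

```bash
python3 st.py
```

```text
[ 0.4988 -0.1083  0.1665] yaw 16.950698162054906 zaxis [ 0.001  -0.0001 -1.    ] [-0.1298 -0.6741 -1.1445] [-0.2965  0.0016  0.0088]
```

send_rows(increments=[[0,0,0.015,0,0,0,1],[0,0,0.035,0,0,0,1],[0,0,0.06,0,0,0,1],[0,0,0.09,0,0,0,1],[0,0,0.11,0,0,0,1],[0,0,0.115,0,0,0,1]])

```text
t: 12.65
ee_pos: [0.5006, -0.1084, 0.2851]
ee_rot: [1.859, 2.523, 0.004]
contact_force: [0.9, -0.9, -1.3]
width: 0.323
finger_force: 45.0
```

send_rows(increments=[[0.024,0.178,0,0,0,-0.1345,1],[0.024,0.178,0,0,0,-0.1345,1],[0.024,0.178,0,0,0,-0.1345,1],[0.024,0.178,0,0,0,-0.1345,1],[0.024,0.178,0,0,0,-0.1345,1],[0.024,0.178,0,0,0,-0.1345,1],[0.024,0.178,0,0,0,-0.1345,1]])

```text
t: 13.23
ee_pos: [0.5215, 0.0716, 0.2801]
ee_rot: [-2.348, -2.085, 0.002]
contact_force: [-0.0, -0.1, -1.3]
width: 0.319
finger_force: 45.0
```

send_rows(increments=[[0.024,0.178,0,0,0,0,1],[0.024,0.178,0,0,0,0,1],[0.024,0.178,0,0,0,0,1],[0.024,0.178,0,0,0,0,1],[0.024,0.178,0,0,0,0,1],[0.024,0.178,0,0,0,0,1],[0.024,0.178,0,0,0,0,1]])

```text
t: 13.82
ee_pos: [0.546, 0.2469, 0.2803]
ee_rot: [2.352, 2.082, -0.004]
contact_force: [0.2, -0.3, -1.9]
width: 0.316
finger_force: 45.0
```

```bash
sed -i 's/\[.4995,-.104,.089\]/[.5465,.2475,.085]/; s/large_fastener_top/stand_hole0/' look.py; python3 look.py c6.png; python3 - <<'E'
from h import *
o=cv2.imread('pics/c6.png'); c=snap('side','side6.png')
p=proj(c,[.4995,-.1055,.089]);y,x=int(p[0]),int(p[1]);a=c['img'][y-60:y+60,x-80:x+80,::-1];a=cv2.resize(a,(266,200))
c=snap('scene');p=proj(c,[.4995,-.1055,.089]);y,x=int(p[0]),int(p[1]);b=c['img'][y-60:y+60,x-80:x+80,::-1];b=cv2.resize(b,(266,200))
n=np.zeros((600,800,3),'uint8');n[:400]=o;n[400:,:266]=b;n[400:,400:666]=a;cv2.imwrite('pics/c6.png',n)
E
```

```text
[0.546  0.2469 0.2803] yaw -6.971891023180683 zaxis [-0.0019 -0.0017 -1.    ] [ 0.1503 -0.2934 -1.937 ] [-0.0251  0.0082 -0.0194]
scene tip [195.7 226.8] guardunder [217.4 123.9] fast [168.9 363. ]
driver_tip [(0.91, array([202.2, 120.6]))]
stand_hole0 [(0.97, array([165. , 414.9])), (0.91, array([148.5, 272.7])), (0.57, array([-383.1,  339.6]))]
side tip [597.7 226. ] guardunder [597.8 125.8] fast [598.2 360.8]
driver_tip [(0.81, array([603.7, 107.7]))]
stand_hole0 [(0.67, array([601.9, 409.8])), (0.56, array([393.7, 417. ]))]
```

View pics/c6.png

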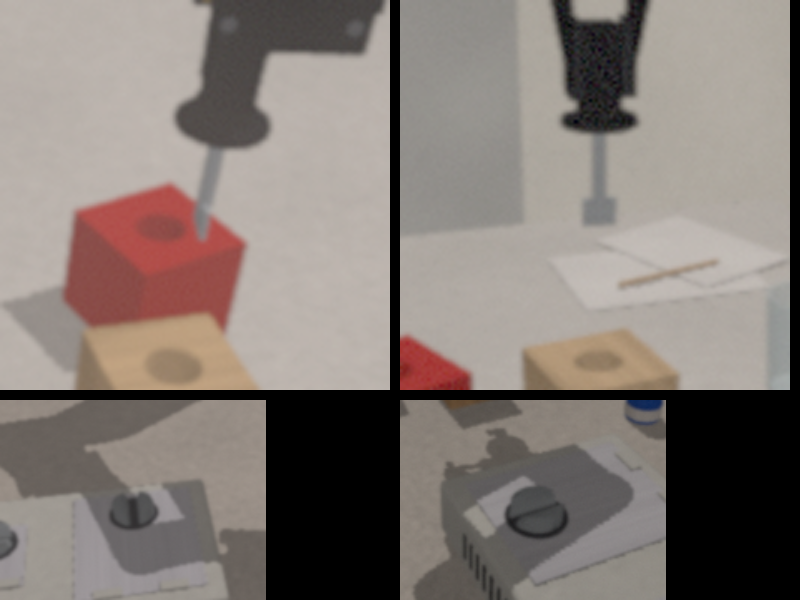

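Lower crops: the slot now lies along the cover's long side. Upper crops: the driver hangs upright right above the wooden hole, at (174,366) in the scene half and (598,361) in the side half. Lowering.

send_rows(increments=[[0,0.0005,-0.03,0,0,0,1],[0,0.0005,-0.06,0,0,0,1],[0,0.0005,-0.08,0,0,0,1],[0,0.0005,-0.095,0,0,0,1],[0,0.0005,-0.11,0,0,0,1],[0,0.0005,-0.12,0,0,0,1],[0,0.0005,-0.13,0,0,0,1],[0,0.0005,-0.13,0,0,0,1]])

```text
t: 14.88
ee_pos: [0.5453, 0.2479, 0.1496]
ee_rot: [-2.352, -2.08, 0.005]
contact_force: [0.8, 0.2, -1.0]
width: 0.324
finger_force: 45.0
```

send_rows(increments=[[0,0,-0.012,0,0,0,1],[0,0,-0.024,0,0,0,1],[0,0,-0.034,0,0,0,1],[0,0,-0.04,0,0,0,1],[0,0,-0.043,0,0,0,1],[0,0,-0.0445,0,0,0,1],[0,0,-0.0445,0,0,0,1]])

```text
t: 15.47
ee_pos: [0.5465, 0.2484, 0.107]
ee_rot: [2.353, 2.081, 0.0]
contact_force: [-0.8, 0.5, -1.8]
width: 0.317
finger_force: 45.0
```

send_rows(increments=[[0,0,-0.001,0,0,0,1],[0,0,-0.002,0,0,0,1],[0,0,-0.0025,0,0,0,1],[0,0,-0.0025,0,0,0,1]])

```text
t: 15.8
ee_pos: [0.5466, 0.2485, 0.1048]
ee_rot: [2.353, 2.081, 0.001]
contact_force: [-1.0, -0.2, -0.5]
width: 0.319
finger_force: 45.0
```

send_rows(increments=[[0,0,-0.0005,0,0,0,0.6],[0,0,-0.0005,0,0,0,0.5],[0,0,-0.0005,0,0,0,0.3],[0,0,-0.0005,0,0,0,0.1],[0,0,-0.0005,0,0,0,0],[0,0,-0.0005,0,0,0,0],[0,0,-0.0005,0,0,0,0],[0,0,-0.0005,0,0,0,0]])

```text
t: 16.47
ee_pos: [0.5464, 0.2484, 0.1039]
ee_rot: [2.353, 2.081, 0.0]
contact_force: [-1.1, -0.5, -0.7]
width: 0.842
finger_force: 0.0
```

send_rows(increments=[[0,0,0,0,0,0,0],[0,0,0.015,0,0,0,0],[0,0,0.04,0,0,0,0],[0,0,0.07,0,0,0,0],[0,0,0.1,0,0,0,0],[0,0,0.13,0,0,0,0],[0,0,0.15,0,0,0,0],[0,0,0.15,0,0,0,0]])

```text
t: 17.13
ee_pos: [0.5493, 0.2493, 0.2593]
ee_rot: [2.349, 2.078, 0.015]
contact_force: [0.8, -0.0, 0.3]
width: 0.998
finger_force: 0.0
```

```bash
python3 - <<'E'
from h import *
n=np.zeros((480,800,3),'uint8')
for i,q in enumerate(['scene','side']):
    c=snap(q)
    for j,P in enumerate([[.5465,.2475,.1],[.4995,-.1055,.089]]):
        p=proj(c,P);y,x=int(p[0]),int(p[1]);a=c['img'][y-60:y+60,x-90:x+90,::-1]
        n[j*240:j*240+240,i*400:i*400+360]=cv2.resize((255*(a/255.)**.6).astype('uint8'),(360,240))
cv2.imwrite('pics/c7.png',n)
E
python3 st.py
```

```text
[0.5465 0.2484 0.2545] yaw -7.018933431771115 zaxis [ 0.0016  0.0004 -1.    ] [-0.333  -0.1618 -0.2057] [0.0154 0.0577 0.0574]
```

View pics/c7.png

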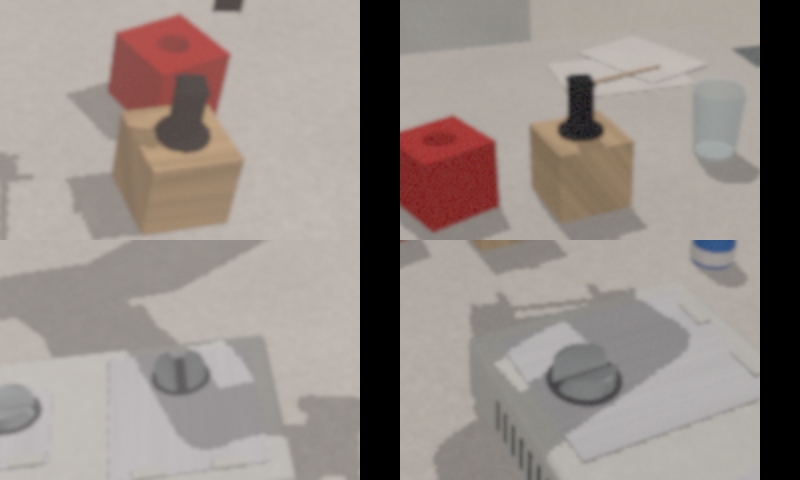

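The driver stands upright with its guard on the wood, at (183,130) and (580,130). The large fastener's slot lies along the 170 mm side, at (180,372), and the small fastener is unchanged. Handing in.

```bash
python3 -c "
from cell import r
print(r.sign_off())"
```

```text
the job is handed in; nothing more can be done
None
```

The large cover's fastener is turned a quarter turn anticlockwise to its stop, the small one was left as it was, the screwdriver stands back in its wooden stand with the gripper clear, and the job was handed in at about 17 s; no verdict was shown.

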